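# Put the returned spares back into their stock bins

### The arm

A 7-joint arm with a two-finger parallel gripper is mounted at the origin on the work surface. World frame = base frame: x ahead of the robot, y to its left, z up, the work surface at z = 0. Lengths are in m, angles in rad, forces in N, time in s.
With the tool pointing down it reaches from about 0.4 to 0.875 m from the base axis. Payload 19.3 kg.
Tool frame: the origin (TCP) lies midway between the tips of the shut fingers; the grasp point (between the pads) lies 19 mm behind it; z points along the fingers, y is the line along which they close (so a half turn about z gives the same grasp; the last joint's range is limited). The gripper opens to 85 mm and grips with 20 to 120 N. Pads are 22 mm wide; open, the fingers measure 114 mm over their backs; the gripper's body (76 mm by 85 mm) begins 54 mm behind the grasp point. The pads swing forward as they close: fully open they stand 13 mm farther back than shut.
Start: joints at [-1.387, 0.521, -0.036, 1.599, 0.021, 1.021, -0.113], TCP at [0.157, 0.605, 0.231] pointing down, gripper open.
Joint ranges: [-2.91, 2.91], [-0.3, 2.13], [-1.5, 1.42], [0.17, 2.43], [-1.26, 4.41], [0.16, 1.93], [-2.52, 2.52]. Speed limits (rad/s): [1.89, 1.89, 2.39, 2.39, 3.01, 3.01, 3.01].

### API

Orientations are given as [roll, pitch, yaw] about the fixed x, y, z axes, in that order (R = Rz(yaw) Ry(pitch) Rx(roll)).
In Python, from workcell import * gives the robot as it stands. The module is installed in compiled form; this text tells all that it offers.
- The arm moves only by the tool play_rows, never from a script. Its argument "deltas" is a list of rows, each a list of 7 numbers: the shift along the tool's x, y, z in units of 500 mm (1.0 is 500 mm), then the turn, a rotation vector about the tool's x, y, z in units of 120 degrees (1.0 is 120 degrees), then the closure, from 0 (fully open) to 1 (shut). A call has 1 to 10 rows; each row is the pose to reach, as a shift and turn from the pose commanded when the call began, along the tool's axes at that moment; what a row does not reach only later rows make up. A row lasts 1/10 s, in which the tool goes at most 50 mm and 8.59 degrees, less where a joint would pass 70% of its speed; a pose out of reach is approached as far as the arm can. A call with a number of a shift or a turn outside -1 to 1 is refused whole. A call with a gripper value outside its range is refused whole. The fingers move at their own pace and stop on an object; "newtons" is the grip in N (left out, the last holds). Time passes only in rows, so rows that repeat a pose let the fingers close. It gives the time, the measured TCP pose, the force, the opening and the grip force at its end, in the units of the state.
- observe(): the state, without advancing time (a new reading comes with each control period).
- grab_frame(name): name is "scene" or "top" or "wrist"; returns the picture (480x640x3 uint8, red, green, blue); there is no depth.
- get_calibration(name): a dict with "fovy" (degrees; the focal length in pixels is half the picture's height over the tangent of half this angle, whatever the lens; pixels are square), "cx", "cy" (the principal point, pixels), "xyz" and "rotation" of the camera in the world. Camera axes: x right, y down, z forward; pixel columns grow to the right and rows downward; lengths in m; the calibration is good to about 2 mm. The wrist camera is an equidistant fisheye: a pixel r from the principal point sees the ray r / f radians off the axis. A picture is of the moment at which its call begins: read the wrist's pose just before it. get_calibration takes no time and is no camera call; for the wrist camera it gives the pose at the moment of the call.
- job_done(): hands the job in; it is judged then, once.
The state is a dict: "clock": time; "qpos": joint angles; "qd": joint speeds; "joint_efforts": joint torques, N m; "position": TCP position; "tool_rot": TCP orientation; "force": force on the tool from outside, world axes, zero at the start; "moment": the same for the moment, N m; "grip_width": finger opening in m; "finger_force": force on a finger pad.
Only numpy, scipy, OpenCV 4.12 (cv2) and the standard library are available. Lean on these libraries where they do the work, as an engineer would, in place of code of your own. Each camera call takes 0.05 s, during which the arm holds its last target. There are 200 camera calls.

### The job

Put the returned spare parts away: both ball bearings go in the blue bin, both caster wheels in the yellow bin, and the brass pipe coupling in the green bin. Set each one down on the floor of its bin rather than dropping it in: bearings and wheels lying flat, side by side and not on top of each other, the coupling standing on end. Leave the tape roll and the scanner where they are.

Things in the scene. Friction and masses are not known exactly. Their poses are not given: they have to be found in the camera images.
- bearing_large: large ball bearing: bright steel ring with dark seals, lying flat; outer diameter 60 mm, bore 28 mm (through), 22 mm thick, about 0.22 kg. Origin at its centre, 11 mm above what it lies on; z is its axis.
- bearing_small: small ball bearing: bright steel ring with dark seals, lying flat; outer diameter 44 mm, bore 16 mm (through), 20 mm thick, about 0.12 kg. Origin at its centre, 10 mm above what it lies on; z is its axis.
- wheel_black: caster wheel with a black rubber tyre and a grey hub, lying flat; diameter 56 mm, 24 mm thick, about 0.11 kg, its axle hole too small to grip. Origin at its centre, 12 mm above what it lies on; z is its axis.
- wheel_red: caster wheel with a red plastic tyre and a grey hub, lying flat; diameter 56 mm, 24 mm thick, about 0.11 kg, its axle hole too small to grip. Origin at its centre, 12 mm above what it lies on; z is its axis.
- coupling: brass pipe coupling: a plain round sleeve standing on end; outer diameter 39 mm, bore 29 mm, 42 mm tall, about 0.16 kg. Origin at its centre, 21 mm above what it stands on; z is its axis.
- bin_blue: blue plastic parts bin, open on top, fixed to the bench: outside 170 mm along its own x, 145 mm along its own y, 50 mm high; walls and floor 4 mm thick, so inside 162 x 137 mm. Origin at the centre of its underside, on the bench (z = 0); its inner floor is 4 mm above the origin. Its yaw is within 0.12 rad of the bench's axes; a paper label is on its front face, towards the robot.
- bin_yellow: yellow plastic parts bin, open on top, fixed to the bench: outside 170 mm along its own x, 145 mm along its own y, 50 mm high; walls and floor 4 mm thick, so inside 162 x 137 mm. Origin at the centre of its underside, on the bench (z = 0); its inner floor is 4 mm above the origin. Its yaw is within 0.12 rad of the bench's axes; a paper label is on its front face, towards the robot.
- bin_green: green plastic parts bin, open on top, fixed to the bench: outside 170 mm along its own x, 145 mm along its own y, 50 mm high; walls and floor 4 mm thick, so inside 162 x 137 mm. Origin at the centre of its underside, on the bench (z = 0); its inner floor is 4 mm above the origin. Its yaw is within 0.12 rad of the bench's axes; a paper label is on its front face, towards the robot.
- tape_roll: bystander: roll of brown packing tape lying flat, outer diameter 96 mm, 48 mm high, loose. Origin at the centre of its underside.
- scanner: bystander: hand-held scanner lying on its side, black handle along its x (100 mm) with a grey head at the +x end, pistol-shaped with the muzzle (red window) towards its +y, in all about 132 mm long, 97 mm wide and 44 mm high, loose. Origin under the middle of the handle.
There are look-alikes about, which are no part of the job. What is shaped like the bearing_small but orange or purple is not meant.

How it is judged:
At the end, for the whole second after the job is handed in: Both bearings in the blue bin, both wheels in the yellow, the coupling in the green: each resting on the bin's floor (height within 4 mm), flat or on end (within 0.12 rad, either face up), still (under 0.02 m/s); tape roll and scanner within 20 mm of their starts (x of bearing_large in the frame of bin_blue between -0.082 and 0.082 m and y of bearing_large in the frame of bin_blue between -0.07 and 0.07 m and z of bearing_large in the frame of bin_blue between 0.011 and 0.019 m and (angle between bearing_large's own z axis and vertical below 0.12 rad or angle between bearing_large's own z axis and vertical above 3.02 rad) and linear speed of each of bearing_large, bearing_small, wheel_black, wheel_red, coupling below 0.02 m/s and x of bearing_small in the frame of bin_blue between -0.082 and 0.082 m and y of bearing_small in the frame of bin_blue between -0.07 and 0.07 m and z of bearing_small in the frame of bin_blue between 0.01 and 0.018 m and (angle between bearing_small's own z axis and vertical below 0.12 rad or angle between bearing_small's own z axis and vertical above 3.02 rad) and x of wheel_black in the frame of bin_yellow between -0.082 and 0.082 m and y of wheel_black in the frame of bin_yellow between -0.07 and 0.07 m and z of wheel_black in the frame of bin_yellow between 0.012 and 0.02 m and (angle between wheel_black's own z axis and vertical below 0.12 rad or angle between wheel_black's own z axis and vertical above 3.02 rad) and x of wheel_red in the frame of bin_yellow between -0.082 and 0.082 m and y of wheel_red in the frame of bin_yellow between -0.07 and 0.07 m and z of wheel_red in the frame of bin_yellow between 0.012 and 0.02 m and (angle between wheel_red's own z axis and vertical below 0.12 rad or angle between wheel_red's own z axis and vertical above 3.02 rad) and x of coupling in the frame of bin_green between -0.082 and 0.082 m and y of coupling in the frame of bin_green between -0.07 and 0.07 m and z of coupling in the frame of bin_green between 0.021 and 0.029 m and (angle between coupling's own z axis and vertical below 0.12 rad or angle between coupling's own z axis and vertical above 3.02 rad) and distance of each of tape_roll, scanner from where it was at the start of the episode below 0.02 m); the robot touches nothing.
It fails at once if a part is dropped from more than about 3 cm or thrown (faster than 0.8 m/s with no finger touching it) ((linear speed of bearing_large above 0.8 m/s and contact force between the fingers and bearing_large below 0.05 N) or (linear speed of bearing_small above 0.8 m/s and contact force between the fingers and bearing_small below 0.05 N) or (linear speed of wheel_black above 0.8 m/s and contact force between the fingers and wheel_black below 0.05 N) or (linear speed of wheel_red above 0.8 m/s and contact force between the fingers and wheel_red below 0.05 N) or (linear speed of coupling above 0.8 m/s and contact force between the fingers and coupling below 0.05 N)).
It fails at once if the tape roll or the scanner is shifted by more than 2 cm (distance of any of tape_roll, scanner from where it was at the start of the episode above 0.02 m).
It also fails if it takes over 136 s, if anything falls off the work surface, if the arm or the gripper's body presses on something with over 40 N, if the wrist force passes 120 N, or if a joint passes its speed limit or range.

## Working session

There is one attempt and no reset: what is moved stays moved. The work goes in short steps, Python scripts to look and compute and a tool call to move; the robot and the scene stay as the last step left them, time stands still between calls to the robot, and variables do not carry over. Pictures are saved under pics/ and viewed, at most 14 in all, crops included, and the job is handed in when it is done.

Besides the shell and the picture viewer there is one more tool, called after "Call:" as name(argument=value, ...), one argument or row to a line, values as JSON. play_rows: Moves the arm, as the interface text tells. Its arguments: {"type":"object","properties":{"deltas":{"type":"array"},"newtons":{"type":"number"}},"required":["deltas"]}

```bash
mkdir -p pics
python3 - <<'E'
from workcell import *
import cv2,numpy as np
for n in ("scene","top"):
    c=get_calibration(n); print(n,c)
    cv2.imwrite(f"pics/{n}0.png",grab_frame(n)[:,:,::-1])
print(observe())
E
```

```text
scene {'fovy': 47.27407793956849, 'cx': 319.81893970817697, 'cy': 239.26569103789168, 'xyz': array([0.94198879, 0.38561967, 1.09088768]), 'rotation': array([-2.63180522,  0.00592316,  2.27838398])}
top {'fovy': 50.02226276870191, 'cx': 322.12850910385106, 'cy': 242.5946951499214, 'xyz': array([0.4115832 , 0.01871781, 1.28948198]), 'rotation': array([-3.0898203 , -0.00781031, -1.5494985 ])}
{'clock': 0.1, 'qpos': array([-1.38721836,  0.52195593, -0.0363198 ,  1.5999215 ,  0.02115878,
        1.02111703, -0.11285516]), 'qd': array([ 0.00151064, -0.00276345, -0.00208393, -0.00300309,  0.00025604,
       -0.00209228,  0.00064914]), 'joint_efforts': array([ 3.31928866e-03, -9.28476191e+01,  1.98417261e+00, -3.70531833e+01,
        1.82234641e-02,  5.33533850e-03,  1.32232572e-06]), 'position': array([0.15686564, 0.60468954, 0.23079298]), 'tool_rot': array([-3.14057462e+00,  4.00010179e-05,  2.88771987e+00]), 'force': array([0.35620558, 0.56547548, 0.07647183]), 'moment': array([0.03192201, 0.01682924, 0.02330713]), 'finger_force': 0.0, 'grip_width': 0.08536433748170832}
```

View pics/top0.png

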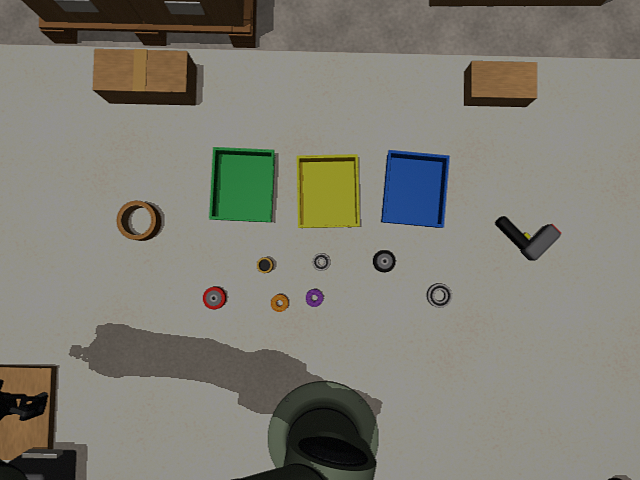

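View pics/scene0.png

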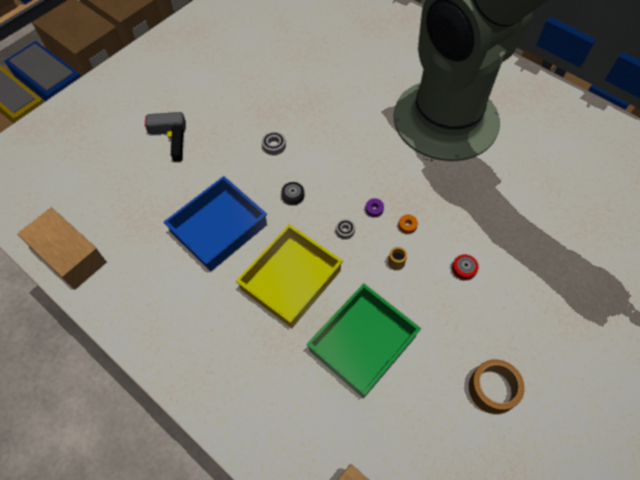

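Candidates in the top view:
- **Small bearing:** the steel ring at (321,261). The purple ring at (315,298) and the orange ring at (280,302) are the look-alikes.
- **Large bearing:** (439,295).
- **Black wheel:** (384,261).
- **Red wheel:** (215,298).
- **Coupling:** (265,265).
- **Bystanders:** tape roll at (139,220) and scanner at (528,237).

Bins are green (243,185), yellow (329,191) and blue (416,189). The scene view shows the same layout.

```bash
cat > h.py <<'E'
from workcell import *
import cv2,numpy as np
from scipy.spatial.transform import Rotation as Ro
def ray(cal,u,v,h,z):
    f=h/2/np.tan(np.radians(cal["fovy"])/2)
    d=Ro.from_euler("xyz",cal["rotation"]).apply([(u-cal["cx"])/f,(v-cal["cy"])/f,1.])
    return cal["xyz"]+d*(z-cal["xyz"][2])/d[2]
def plan(x,y,z,yaw,p=None,rot=None):
    o=observe(); p=o["position"] if p is None else p
    R=Ro.from_euler("xyz",o["tool_rot"] if rot is None else rot)
    T=Ro.from_euler("xyz",[np.pi,0,yaw])
    return np.round(R.inv().apply(np.array([x,y,z])-p)/.5,4),np.round((R.inv()*T).as_rotvec()/np.radians(120),4)
E
python3 - <<'E'
from h import *
parts={"bl":((439,295),(274,143),.011,30),"bs":((321,261),(345,229),.010,22),"wb":((384,261),(293,193),.012,28),"wr":((215,298),(466,267),.012,28),"co":((265,265),(398,258),.021,20)}
ims=[cv2.imread("pics/top0.png"),cv2.imread("pics/scene0.png")]; cals=[get_calibration("top"),get_calibration("scene")]
for k,(pt,ps,z,r) in parts.items():
    for im,c,(u,v),w in ((ims[0],cals[0],pt,18),(ims[1],cals[1],ps,20)):
        roi=im[v-w:v+w,u-w:u+w].astype(int); bg=np.median(np.r_[roi[0],roi[-1],roi[:,0],roi[:,-1]],0)
        m=(np.abs(roi-bg).max(2)>45).astype(np.uint8)
        cs,_=cv2.findContours(m,cv2.RETR_EXTERNAL,cv2.CHAIN_APPROX_NONE); ct=max(cs,key=cv2.contourArea)
        (a,b),rad=cv2.minEnclosingCircle(ct); M=cv2.boundingRect(ct)
        p=ray(c,u-w+a,v-w+b,480,z); e=ray(c,u-w+a+rad+.5,v-w+b,480,z)
        print(k,np.round(p,4),"r mm",round(1000*np.linalg.norm(e-p),1),"of",r,M)
hsv=cv2.cvtColor(ims[0],cv2.COLOR_BGR2HSV)
for n,lo,hi,(u,v) in (("blue",100,125,(416,189)),("yellow",25,35,(329,191)),("green",45,85,(243,185))):
    m=cv2.inRange(hsv,(lo,120,60),(hi,255,255)); q=np.zeros_like(m); q[v-60:v+60,u-55:u+55]=m[v-60:v+60,u-55:u+55]
    ct=max(cv2.findContours(q,cv2.RETR_EXTERNAL,cv2.CHAIN_APPROX_NONE)[0],key=cv2.contourArea)
    bx=cv2.boxPoints(cv2.minAreaRect(ct)); W=np.array([ray(cals[0],a,b,480,.05) for a,b in bx])[:,:2]
    print(n,np.round(W.mean(0),4)); e=[W[1]-W[0],W[2]-W[1]]
    print([ (round(np.linalg.norm(d)*1000),round(np.degrees(np.arctan2(d[1],d[0])),1)) for d in e])
t=ims[0][240:315,200:455]; cv2.imwrite("pics/crop.png",cv2.resize(t,None,fx=3.1,fy=3.1,interpolation=cv2.INTER_CUBIC))
E
```

```text
bl [ 0.3537 -0.285   0.011 ] r mm 27.2 of 30 (9, 8, 21, 21)
bl [ 0.3551 -0.2785  0.011 ] r mm 32.0 of 30 (8, 9, 24, 24)
bs [0.4319 0.0093 0.01  ] r mm 22.2 of 22 (11, 10, 17, 16)
bs [0.431  0.0139 0.01  ] r mm 24.1 of 22 (10, 11, 20, 20)
wb [ 0.4366 -0.144   0.012 ] r mm 30.4 of 28 (7, 7, 23, 23)
wb [ 0.4358 -0.1416  0.012 ] r mm 30.9 of 28 (8, 9, 24, 24)
wr [0.3367 0.2714 0.012 ] r mm 32.4 of 28 (6, 6, 25, 24)
wr [0.3368 0.2749 0.012 ] r mm 32.3 of 28 (4, 7, 29, 27)
co [0.4204 0.1472 0.021 ] r mm 25.0 of 20 (10, 9, 19, 17)
co [0.4192 0.1498 0.021 ] r mm 27.8 of 20 (7, 9, 22, 24)
blue [ 0.6133 -0.213 ]
[(178, np.float64(-4.1)), (151, np.float64(-93.8))]
yellow [ 6.026e-01 -5.000e-04]
[(151, np.float64(-87.5)), (177, np.float64(-177.8))]
green [0.6138 0.2085]
[(177, np.float64(-1.0)), (151, np.float64(-91.6))]
```

View pics/crop.png

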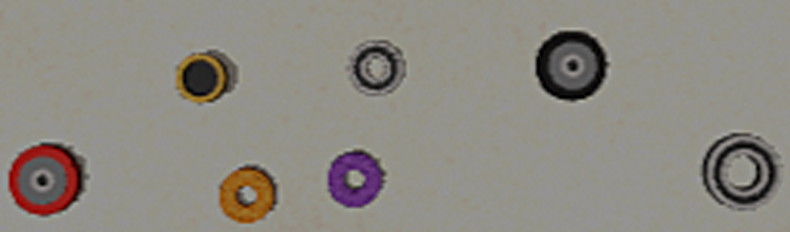

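The crop confirms the choice. The steel ring at (375,67) is bearing_small, (738,172) is the large bearing, and the brass sleeve is at (203,77). The wheels are at (42,180) and (570,65), and the purple and orange rings are left out. Two-view positions agree to about 6 mm.

Run:
```python
from h import *
print(plan(.336,.273,.20,np.pi)); print(get_calibration("wrist"))
```

```text
(array([-0.5134, -0.5521,  0.0622]), array([-0.0005, -0.    , -0.1212]))
{'fovy': 65.70646984690485, 'cx': 310.3098567617285, 'cy': 241.76445737705086, 'xyz': array([0.07716383, 0.62573599, 0.37395242]), 'rotation': array([2.81644155e+00, 5.03421744e-04, 1.31707643e+00])}
```

Call:
play_rows(
  deltas=[
    [-0.51,-0.55,0.06,0,0,-0.121,0],
    [-0.513,-0.552,0.062,0,0,-0.121,0],
    [-0.513,-0.552,0.062,0,0,-0.121,0],
    [-0.513,-0.552,0.062,0,0,-0.121,0],
    [-0.513,-0.552,0.062,0,0,-0.121,0],
    [-0.513,-0.552,0.062,0,0,-0.121,0],
    [-0.513,-0.552,0.062,0,0,-0.121,0],
    [-0.513,-0.552,0.062,0,0,-0.121,0],
    [-0.513,-0.552,0.062,0,0,-0.121,0],
    [-0.513,-0.552,0.062,0,0,-0.121,0],
  ],
  newtons=40,
)

```text
clock: 1.1
position: [0.336, 0.2733, 0.2003]
tool_rot: [3.142, -0.0, 3.14]
force: [-0.2, 0.2, -0.1]
grip_width: 0.0856
finger_force: 0.0
```

```bash
cat >> h.py <<'E'
def wray(cal,u,v,z):
    f=240/np.tan(np.radians(cal["fovy"])/2); a,b=u-cal["cx"],v-cal["cy"]; r=np.hypot(a,b)+1e-9; t=r/f
    d=Ro.from_euler("xyz",cal["rotation"]).apply([a/r*np.sin(t),b/r*np.sin(t),np.cos(t)])
    return cal["xyz"]+d*(z-cal["xyz"][2])/d[2]
def wpix(cal,P):
    f=240/np.tan(np.radians(cal["fovy"])/2); q=Ro.from_euler("xyz",cal["rotation"]).inv().apply(np.array(P)-cal["xyz"])
    t=np.arctan2(np.hypot(q[0],q[1]),q[2]); s=f*t/np.hypot(q[0],q[1]); return cal["cx"]+q[0]*s,cal["cy"]+q[1]*s
E
python3 - <<'E'
from h import *
o=observe();c=get_calibration("wrist");im=grab_frame("wrist")[:,:,::-1]
cv2.imwrite("pics/w1.png",im);np.save("c1.npy",c,allow_pickle=True)
print(o["position"],o["tool_rot"],o["qpos"],o["clock"],wpix(c,[.336,.273,.012]))
E
```

```text
[0.33602084 0.27330107 0.20030665] [ 3.14150349e+00 -8.08116348e-05  3.14002129e+00] [-0.80460279  0.26334311 -0.01800879  2.11303274  0.00659393  0.76525793
  0.74247855] 1.1 (np.float64(309.48163372146075), np.float64(211.43928583712656))
```

View pics/w1.png

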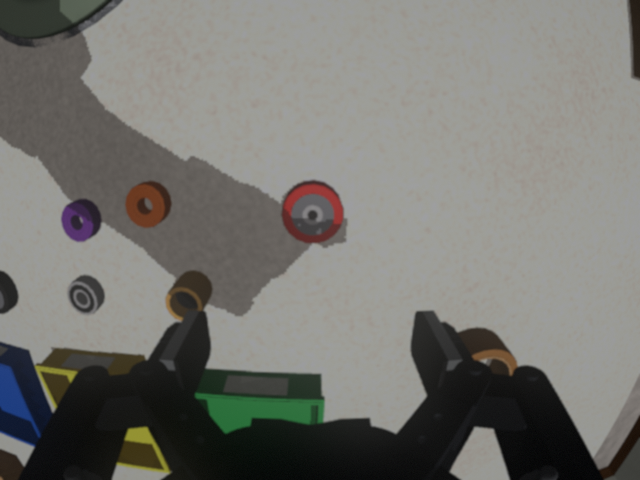

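The wrist view shows the red wheel at (313,212), 4 px from where I predicted it. The coupling is at about (189,293), with the small bearing at (86,295).

Run:
```python
from h import *
c=np.load("c1.npy",allow_pickle=True).item(); im=cv2.imread("pics/w1.png"); hsv=cv2.cvtColor(im,cv2.COLOR_BGR2HSV)
m=cv2.inRange(hsv,(0,120,50),(6,255,255))|cv2.inRange(hsv,(174,120,50),(180,255,255)); m[:, :270]=0;m[:,360:]=0;m[:170]=0;m[260:]=0
ct=np.vstack(cv2.findContours(m,cv2.RETR_EXTERNAL,cv2.CHAIN_APPROX_NONE)[0]);(a,b),r=cv2.minEnclosingCircle(ct);print(a,b,r)
p=wray(c,a,b,.014);print("wr",p,"r",np.linalg.norm(wray(c,a+r,b,.014)-p))
for n,u,v,z in(("bs",86,295,.01),("co mid",189,293,.021),("co top",185,302,.042)):print(n,wray(c,u,v,z))
print(plan(p[0],p[1],.001,np.pi))
```

```text
312.4635314941406 212.1536407470703 30.319656372070312
wr [0.3361799  0.27572524 0.014     ] r 0.027756555548858152
bs [0.43047172 0.01471921 0.01      ]
co mid [0.416461   0.15177399 0.021     ]
co top [0.41563588 0.15423388 0.042     ]
(array([-0.001 ,  0.0034,  0.3986]), array([ 0.0001, -0.0001, -0.    ]))
```

Call:
play_rows(
  deltas=[
    [0,0.004,0.1,0,0,0,0],
    [0,0.004,0.2,0,0,0,0],
    [0,0.004,0.3,0,0,0,0],
    [0,0.004,0.35,0,0,0,0],
    [0,0.004,0.38,0,0,0,0],
    [0,0.004,0.398,0,0,0,0],
    [0,0.004,0.398,0,0,0,0],
    [0,0.004,0.398,0,0,0,1],
    [0,0.004,0.398,0,0,0,1],
    [0,0.004,0.398,0,0,0,1],
  ],
  newtons=60,
)

```text
clock: 2.15
position: [0.3363, 0.276, 0.0025]
tool_rot: [3.14, 0.001, 3.141]
force: [-3.7, -1.2, 15.2]
grip_width: 0.0543
finger_force: 59.9
```

Call:
play_rows(
  deltas=[
    [0,0,0,0,0,0,1],
    [0,0,0,0,0,0,1],
    [0,0,0,0,0,0,1],
  ],
)

```text
clock: 2.45
position: [0.3363, 0.276, 0.0025]
tool_rot: [3.14, 0.001, 3.141]
force: [-3.5, -0.1, 15.6]
grip_width: 0.054
finger_force: 59.9
```

Call:
play_rows(
  deltas=[
    [0,0,-0.06,0,0,0,1],
    [0,0,-0.14,0,0,0,1],
    [0,0,-0.22,0,0,0,1],
    [0,0,-0.3,0,0,0,1],
    [-0.06,-0.05,-0.3,0,0,0,1],
    [-0.12,-0.11,-0.3,0,0,0,1],
    [-0.19,-0.17,-0.3,0,0,0,1],
    [-0.26,-0.23,-0.3,0,0,0,1],
    [-0.33,-0.3,-0.3,0,0,0,1],
    [-0.4,-0.36,-0.3,0,0,0,1],
  ],
)

```text
clock: 3.45
position: [0.5371, 0.0932, 0.1522]
tool_rot: [3.141, 0.001, 3.141]
force: [0.1, 1.4, -0.3]
grip_width: 0.0539
finger_force: 64.8
```

Call:
play_rows(
  deltas=[
    [-0.07,-0.065,0,0,0,0,1],
    [-0.14,-0.125,0,0,0,0,1],
    [-0.19,-0.17,0,0,0,0,1],
    [-0.212,-0.19,0,0,0,0,1],
    [-0.212,-0.19,0,0,0,0,1],
    [-0.212,-0.19,0,0,0,0,1],
  ],
)

```text
clock: 4.05
position: [0.6414, 0.0005, 0.1516]
tool_rot: [3.141, -0.0, 3.141]
force: [-1.1, -0.6, -0.8]
grip_width: 0.0539
finger_force: 64.8
```

Run:
```python
from h import *
o=observe();c=get_calibration("wrist");im=grab_frame("wrist")[:,:,::-1]
cv2.imwrite("pics/w2.png",im);np.save("c2.npy",c,allow_pickle=True)
print(o["position"],o["tool_rot"],o["qpos"],o["clock"],o["grip_width"])
print(plan(.642,.001,.0085,np.pi))
```

```text
[6.41429976e-01 4.93174353e-04 1.51641098e-01] [ 3.14123549e+00 -6.13432581e-07  3.14096827e+00] [-0.11481708  0.63504938  0.03329488  1.626737   -0.0260815   0.88020703
  1.49877746] 4.05 0.05391873698200745
(array([-1.400e-03, -2.000e-04,  2.864e-01]), array([ 0.0002, -0.    ,  0.0001]))
```

View pics/w2.png

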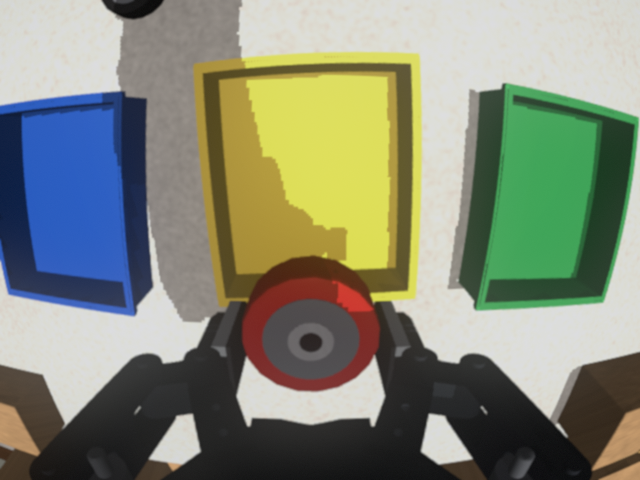

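The wheel is held flat at (311,335). The yellow rim corners are at (196,65), (419,55), (415,298) and (218,302). Green's are at (505,84), (637,117), (603,301) and (478,309), and blue's visible ones at (123,93), (135,314) and (10,292).

Run:
```python
from h import *
c=np.load("c2.npy",allow_pickle=True).item()
for n,q in (("y",[(196,65),(419,55),(415,298),(218,302)]),("g",[(505,84),(637,117),(603,301),(478,309)]),("b",[(123,93),(135,314),(10,292)])):
    W=np.array([wray(c,u,v,.05)[:2] for u,v in q]); print(n,np.round(W,3).tolist(),"ctr",np.round(W.mean(0) if len(q)==4 else (W[0]+W[2])/2,4),"sides",np.round(np.linalg.norm(np.diff(W,axis=0),axis=1),3))
```

```text
y [[0.518, -0.075], [0.512, 0.073], [0.687, 0.08], [0.69, -0.069]] ctr [0.6016 0.0024] sides [0.147 0.175 0.15 ]
g [[0.524, 0.138], [0.527, 0.285], [0.702, 0.283], [0.699, 0.137]] ctr [0.6132 0.2109] sides [0.147 0.175 0.147]
b [[0.532, -0.13], [0.704, -0.143], [0.692, -0.289]] ctr [ 0.6121 -0.2094] sides [0.173 0.146]
```

Call:
play_rows(
  deltas=[
    [0,0.006,0.08,0,0,0,1],
    [0,0.006,0.16,0,0,0,1],
    [0,0.006,0.22,0,0,0,1],
    [0,0.006,0.26,0,0,0,1],
    [0,0.006,0.28,0,0,0,1],
    [0,0.006,0.287,0,0,0,1],
    [0,0.006,0.288,0,0,0,1],
    [0,0.006,0.288,0,0,0,1],
  ],
)

```text
clock: 4.9
position: [0.6424, 0.0035, 0.0085]
tool_rot: [3.141, 0.001, 3.141]
force: [-0.1, -0.6, -1.6]
grip_width: 0.0541
finger_force: 64.8
```

Call:
play_rows(
  deltas=[
    [0,0,0,0,0,0,0.2],
    [0,0,0,0,0,0,0.0],
    [0,0,0,0,0,0,0],
    [0,0,-0.05,0,0,0,0],
    [0,0,-0.14,0,0,0,0],
    [0,0,-0.24,0,0,0,0],
    [0,0,-0.3,0,0,0,0],
    [0,0,-0.3,0,0,0,0],
  ],
)

```text
clock: 5.7
position: [0.6439, 0.0033, 0.1622]
tool_rot: [3.141, 0.007, 3.141]
force: [1.4, -0.3, -0.2]
grip_width: 0.085
finger_force: 0.0
```

Run:
```python
from h import *
o=observe();print(o["position"],o["clock"],o["grip_width"])
print(plan(.436,-.142,.16,np.pi))
```

```text
[0.64394367 0.003251   0.16216128] 5.7 0.08504500881370741
(array([ 0.4157, -0.2908,  0.0013]), array([ 0.0003,  0.0033, -0.0003]))
```

Call:
play_rows(
  deltas=[
    [0.08,-0.055,0,0,0,0,0],
    [0.16,-0.11,0,0,0,0,0],
    [0.24,-0.165,0,0,0,0,0],
    [0.32,-0.22,0,0,0,0,0],
    [0.38,-0.265,0,0,0,0,0],
    [0.412,-0.291,0,0,0,0,0],
    [0.412,-0.291,0,0,0,0,0],
    [0.412,-0.291,0,0,0,0,0],
    [0.412,-0.291,0,0,0,0,0],
  ],
)

```text
clock: 6.6
position: [0.4364, -0.1415, 0.1571]
tool_rot: [3.141, 0.0, -3.141]
force: [0.1, 0.1, 0.0]
grip_width: 0.0854
finger_force: 0.0
```

Run:
```python
from h import *
o=observe();c=get_calibration("wrist");im=grab_frame("wrist")[:,:,::-1]
cv2.imwrite("pics/w3.png",im);np.save("c3.npy",c,allow_pickle=True)
print(o["position"],o["tool_rot"],o["qpos"],o["clock"],wpix(c,[.436,-.142,.024]),wpix(c,[.3545,-.281,.011]),wpix(c,[.431,.014,.01]))
```

```text
[ 0.43642751 -0.14151344  0.1571037 ] [ 3.14141946e+00  1.29540116e-04 -3.14102242e+00] [ 0.15357721  0.3724393   0.03858039  2.09762897 -0.022865    0.67180947
  1.77877779] 6.6 (np.float64(309.1114807701881), np.float64(228.03909574869624)) (np.float64(140.06439095534992), np.float64(129.69976192967545)) (np.float64(487.5186912669003), np.float64(219.15249803444863))
```

View pics/w3.png

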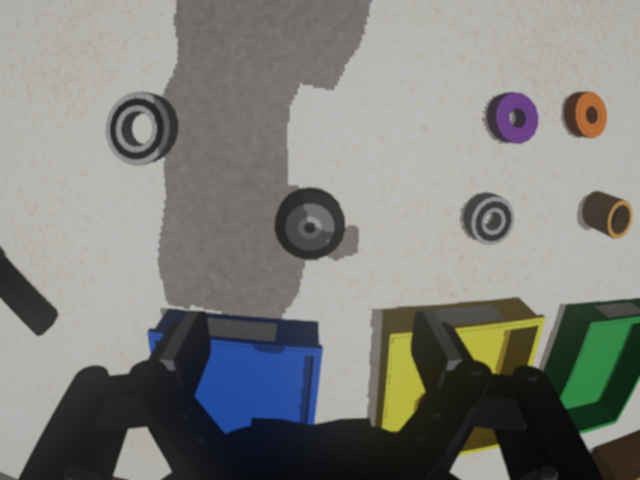

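The black wheel's hub is at (310,228), within 1 px of the prediction. The large bearing's top face is near (138,128), the small one's at (491,219), and the coupling's top at (619,217).

Call:
play_rows(
  deltas=[
    [0,0,0.08,0,0,0,0],
    [0,0,0.16,0,0,0,0],
    [0,0,0.23,0,0,0,0],
    [0,0,0.28,0,0,0,0],
    [0,0,0.304,0,0,0,0],
    [0,0,0.306,0,0,0,0],
    [0,0,0.306,0,0,0,1],
    [0,0,0.306,0,0,0,1],
    [0,0,0.306,0,0,0,1],
    [0,0,0.306,0,0,0,1],
  ],
)

```text
clock: 7.65
position: [0.4366, -0.1423, 0.0057]
tool_rot: [-3.141, 0.002, 3.141]
force: [-2.0, 0.9, 12.6]
grip_width: 0.0543
finger_force: 60.4
```

Run:
```python
from h import *
c=np.load("c3.npy",allow_pickle=True).item()
for n,u,v,z in(("bl",138,128,.022),("bl",142,128,.011),("bs",491,219,.02),("bs",488,219,.01),("co top",619,217,.042)):print(n,wray(c,u,v,z))
o=observe();print(o["position"],o["grip_width"],o["finger_force"])
```

```text
bl [ 0.35295147 -0.27748398  0.022     ]
bl [ 0.35324396 -0.27910379  0.011     ]
bs [0.42814641 0.01207678 0.02      ]
bs [0.43085215 0.01447145 0.01      ]
co top [0.41642134 0.14952509 0.042     ]
[ 0.43656674 -0.14234344  0.00570924] 0.054300223853989395 60.44390916824341
```

Call:
play_rows(
  deltas=[
    [0,0,-0.06,0,0,0,1],
    [0,0,-0.14,0,0,0,1],
    [0,0,-0.22,0,0,0,1],
    [0,0,-0.3,0,0,0,1],
    [-0.05,0.055,-0.3,0,0,0,1],
    [-0.11,0.12,-0.3,0,0,0,1],
    [-0.17,0.19,-0.3,0,0,0,1],
    [-0.22,0.25,-0.3,0,0,0,1],
    [-0.256,0.285,-0.3,0,0,0,1],
    [-0.256,0.285,-0.3,0,0,0,1],
  ],
)

```text
clock: 8.65
position: [0.5657, 0.0037, 0.1551]
tool_rot: [3.14, 0.002, -3.138]
force: [-1.4, -1.7, -0.8]
grip_width: 0.0538
finger_force: 64.4
```

Call:
play_rows(
  deltas=[
    [0,0,0.04,0,0,0,1],
    [0,0,0.12,0,0,0,1],
    [0,0,0.19,0,0,0,1],
    [0,0,0.24,0,0,0,1],
    [0,0,0.27,0,0,0,1],
    [0,0,0.285,0,0,0,1],
    [0,0,0.289,0,0,0,1],
    [0,0,0.289,0,0,0,1],
  ],
)

```text
clock: 9.45
position: [0.5643, 0.0002, 0.0107]
tool_rot: [3.142, 0.001, 3.141]
force: [-0.2, -0.2, -0.8]
grip_width: 0.0534
finger_force: 64.3
```

Call:
play_rows(
  deltas=[
    [0,0,0,0,0,0,0.2],
    [0,0,0,0,0,0,0.0],
    [0,0,0,0,0,0,0],
    [0,0,-0.05,0,0,0,0],
    [0,0,-0.14,0,0,0,0],
    [0,0,-0.23,0,0,0,0],
    [0,0,-0.3,0,0,0,0],
    [0.08,0.01,-0.3,0,0,0,0],
    [0.16,0.02,-0.3,0,0,0,0],
    [0.23,0.026,-0.3,0,0,0,0],
  ],
)

```text
clock: 10.45
position: [0.447, 0.0135, 0.1602]
tool_rot: [3.141, 0.001, 3.141]
force: [0.2, -0.3, 0.4]
grip_width: 0.0856
finger_force: 0.0
```

Call:
play_rows(
  deltas=[
    [0.038,0,0,0,0,0,0],
    [0.038,0,0,0,0,0,0],
    [0.038,0,0,0,0,0,0],
    [0.038,0,0,0,0,0,0],
  ],
)

```text
clock: 10.85
position: [0.4307, 0.0134, 0.16]
tool_rot: [3.142, 0.001, 3.141]
force: [0.0, -0.3, -0.4]
grip_width: 0.0855
finger_force: 0.0
```

Run:
```python
from h import *
o=observe();c=get_calibration("wrist");im=grab_frame("wrist")[:,:,::-1]
cv2.imwrite("pics/w4.png",im);np.save("c4.npy",c,allow_pickle=True)
print(o["position"],o["tool_rot"],o["clock"],wpix(c,[.430,.0135,.02]))
```

```text
[0.43070249 0.01338675 0.15996273] [3.14152700e+00 7.87652780e-04 3.14109305e+00] 10.85 (np.float64(309.9062695186124), np.float64(225.14099445443932))
```

View pics/w4.png

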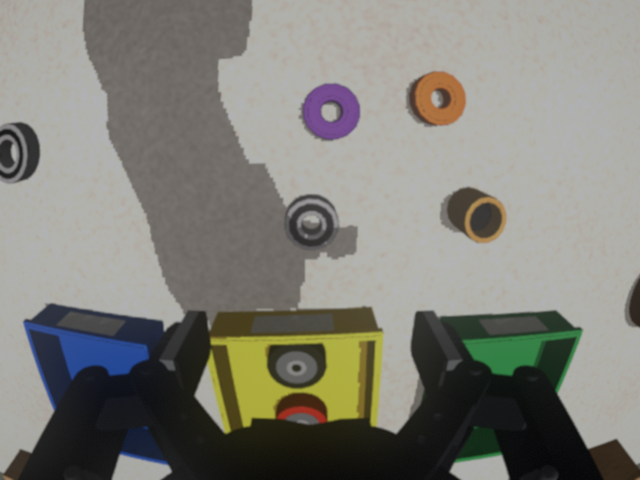

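Both wheels lie flat side by side in the yellow bin. The steel bearing is at (312,222), about 2 mm from the prediction, and the coupling's top is at (484,221).

Call:
play_rows(
  deltas=[
    [0.004,0.002,0.08,0,0,0,0],
    [0.004,0.002,0.16,0,0,0,0],
    [0.004,0.002,0.23,0,0,0,0],
    [0.004,0.002,0.285,0,0,0,0],
    [0.004,0.002,0.308,0,0,0,0],
    [0.004,0.002,0.31,0,0,0,0],
    [0.004,0.002,0.31,0,0,0,1],
    [0.004,0.002,0.31,0,0,0,1],
    [0.004,0.002,0.31,0,0,0,1],
    [0.004,0.002,0.31,0,0,0,1],
  ],
)

```text
clock: 11.9
position: [0.4286, 0.0145, 0.0061]
tool_rot: [3.141, 0.002, 3.141]
force: [-4.2, 0.2, 23.7]
grip_width: 0.0413
finger_force: 57.4
```

Call:
play_rows(
  deltas=[
    [0,0,0,0,0,0,1],
    [0,0,0,0,0,0,1],
    [0,0,0,0,0,0,1],
  ],
)

```text
clock: 12.2
position: [0.4285, 0.0144, 0.0061]
tool_rot: [3.141, 0.002, 3.141]
force: [-4.4, 0.1, 25.7]
grip_width: 0.041
finger_force: 57.4
```

Call:
play_rows(
  deltas=[
    [0,0,-0.06,0,0,0,1],
    [0,0,-0.14,0,0,0,1],
    [0,0,-0.22,0,0,0,1],
    [0,0,-0.3,0,0,0,1],
    [-0.05,-0.05,-0.3,0,0,0,1],
    [-0.11,-0.11,-0.3,0,0,0,1],
    [-0.17,-0.175,-0.3,0,0,0,1],
    [-0.23,-0.24,-0.3,0,0,0,1],
    [-0.29,-0.3,-0.3,0,0,0,1],
    [-0.35,-0.36,-0.3,0,0,0,1],
  ],
)

```text
clock: 13.2
position: [0.6037, -0.1672, 0.1556]
tool_rot: [-3.142, 0.001, 3.141]
force: [0.4, 1.3, 0.3]
grip_width: 0.0412
finger_force: 63.5
```

Call:
play_rows(
  deltas=[
    [-0.06,-0.06,0,0,0,0,1],
    [-0.093,-0.095,0,0,0,0,1],
    [-0.093,-0.095,0,0,0,0,1],
    [-0.093,-0.095,0,0,0,0,1],
    [-0.093,-0.095,0,0,0,0,1],
  ],
)

```text
clock: 13.7
position: [0.6488, -0.2123, 0.1552]
tool_rot: [3.141, -0.0, -3.141]
force: [0.1, 0.1, -1.3]
grip_width: 0.0412
finger_force: 63.5
```

Run:
```python
from h import *
o=observe();c=get_calibration("wrist");im=grab_frame("wrist")[:,:,::-1]
cv2.imwrite("pics/w5.png",im);np.save("c5.npy",c,allow_pickle=True)
print(o["position"],o["tool_rot"],o["qpos"],o["clock"],o["grip_width"])
```

```text
[ 0.64881287 -0.21234331  0.15519806] [ 3.14118246e+00 -4.69566044e-05 -3.14127025e+00] [ 0.19681945  0.69371382  0.05339622  1.50217068 -0.0425339   0.94698081
  1.83386959] 13.7 0.04116637848716788
```

View pics/w5.png

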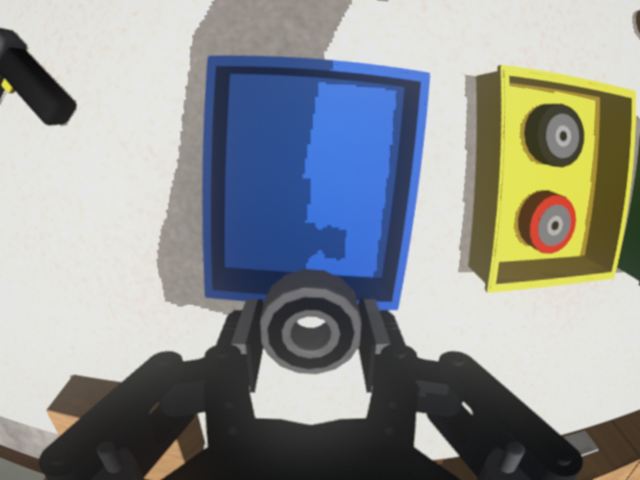

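The small bearing is held level at (311,325). The blue rim corners are (208,57), (429,72), (398,308) and (205,297), so I'll shift 3 mm to −y and set it down.

Call:
play_rows(
  deltas=[
    [0,-0.006,0.08,0,0,0,1],
    [0,-0.006,0.16,0,0,0,1],
    [0,-0.006,0.22,0,0,0,1],
    [0,-0.006,0.26,0,0,0,1],
    [0,-0.006,0.28,0,0,0,1],
    [0,-0.006,0.288,0,0,0,1],
    [0,-0.006,0.289,0,0,0,1],
    [0,-0.006,0.289,0,0,0,1],
  ],
)

```text
clock: 14.55
position: [0.6498, -0.2163, 0.0115]
tool_rot: [-3.141, 0.001, 3.141]
force: [-0.2, -0.2, -0.2]
grip_width: 0.0409
finger_force: 63.6
```

Call:
play_rows(
  deltas=[
    [0,0,0,0,0,0,0.2],
    [0,0,0,0,0,0,0.2],
    [0,0,0,0,0,0,0.2],
    [0,0,-0.05,0,0,0,0.2],
    [0,0,-0.14,0,0,0,0.1],
    [0,0,-0.24,0,0,0,0],
    [0,0,-0.3,0,0,0,0],
    [0.08,-0.02,-0.3,0,0,0,0],
    [0.16,-0.04,-0.3,0,0,0,0],
  ],
)

```text
clock: 15.45
position: [0.5688, -0.2361, 0.1613]
tool_rot: [-3.141, 0.002, -3.141]
force: [0.0, -1.1, -0.6]
grip_width: 0.0856
finger_force: 0.0
```

Run:
```python
from h import *
o=observe();print(o["position"],o["clock"],o["grip_width"],o["qpos"][6])
print(plan(.353,-.2785,.16,np.pi))
```

```text
[ 0.56884992 -0.23609539  0.16125596] 15.45 0.08560183344431388 1.9011679836674713
(array([ 0.4318, -0.0845,  0.0017]), array([-0.0003,  0.001 ,  0.0004]))
```

Call:
play_rows(
  deltas=[
    [0.08,-0.015,0,0,0,0,0],
    [0.17,-0.03,0,0,0,0,0],
    [0.26,-0.05,0,0,0,0,0],
    [0.34,-0.07,0,0,0,0,0],
    [0.4,-0.08,0,0,0,0,0],
    [0.432,-0.085,0,0,0,0,0],
    [0.432,-0.085,0,0,0,0,0],
    [0.432,-0.085,0,0,0,0,0],
    [0.432,-0.085,0,0,0,0,0],
  ],
)

```text
clock: 16.35
position: [0.3544, -0.2784, 0.1603]
tool_rot: [-3.141, 0.001, -3.141]
force: [-0.0, 0.6, 0.2]
grip_width: 0.0851
finger_force: 0.0
```

Run:
```python
from h import *
o=observe();c=get_calibration("wrist");im=grab_frame("wrist")[:,:,::-1]
cv2.imwrite("pics/w6.png",im);np.save("c6.npy",c,allow_pickle=True)
print(o["position"],o["tool_rot"],o["qpos"],o["clock"],wpix(c,[.353,-.2785,.022]))
```

```text
[ 0.35440351 -0.27839041  0.1603257 ] [-3.14148889e+00  5.91499774e-04 -3.14082169e+00] [ 0.48732435  0.35583546  0.05839817  2.11523433 -0.03306495  0.67078566
  2.1395321 ] 16.35 (np.float64(309.6716751691975), np.float64(224.86588421378198))
```

View pics/w6.png

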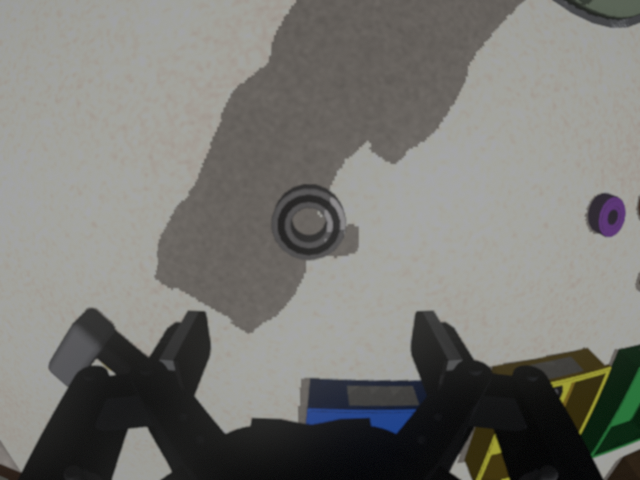

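The large bearing is at (308,221), about 3 mm from where the tool is centred.

Call:
play_rows(
  deltas=[
    [0.006,0,0.08,0,0,0,0],
    [0.006,0,0.16,0,0,0,0],
    [0.006,0,0.23,0,0,0,0],
    [0.006,0,0.285,0,0,0,0],
    [0.006,0,0.31,0,0,0,0],
    [0.006,0,0.312,0,0,0,0],
    [0.006,0,0.312,0,0,0,1],
    [0.006,0,0.312,0,0,0,1],
    [0.006,0,0.312,0,0,0,1],
    [0.006,0,0.312,0,0,0,1],
  ],
  newtons=70,
)

```text
clock: 17.4
position: [0.351, -0.279, 0.0062]
tool_rot: [-3.14, 0.002, 3.141]
force: [-3.1, 3.3, 24.9]
grip_width: 0.0573
finger_force: 68.9
```

Call:
play_rows(
  deltas=[
    [0,0,0,0,0,0,1],
    [0,0,0,0,0,0,1],
  ],
)

```text
clock: 17.6
position: [0.3509, -0.2791, 0.0062]
tool_rot: [-3.14, 0.002, 3.141]
force: [-3.8, 3.3, 25.6]
grip_width: 0.0577
finger_force: 68.9
```

Call:
play_rows(
  deltas=[
    [0,0,-0.06,0,0,0,1],
    [0,0,-0.14,0,0,0,1],
    [0,0,-0.22,0,0,0,1],
    [0,0,-0.3,0,0,0,1],
    [-0.06,0.02,-0.3,0,0,0,1],
    [-0.14,0.045,-0.3,0,0,0,1],
    [-0.22,0.07,-0.3,0,0,0,1],
    [-0.3,0.095,-0.3,0,0,0,1],
    [-0.37,0.12,-0.3,0,0,0,1],
    [-0.43,0.14,-0.3,0,0,0,1],
  ],
)

```text
clock: 18.6
position: [0.5671, -0.2075, 0.1556]
tool_rot: [-3.141, 0.002, -3.141]
force: [-0.1, 0.6, -3.1]
grip_width: 0.0569
finger_force: 77.2
```

Call:
play_rows(
  deltas=[
    [-0.021,0.002,0,0,0,0,1],
    [-0.021,0.002,0,0,0,0,1],
    [-0.021,0.002,0.08,0,0,0,1],
    [-0.021,0.002,0.16,0,0,0,1],
    [-0.021,0.002,0.22,0,0,0,1],
    [-0.021,0.002,0.26,0,0,0,1],
    [-0.021,0.002,0.28,0,0,0,1],
    [-0.021,0.002,0.288,0,0,0,1],
    [-0.021,0.002,0.289,0,0,0,1],
    [-0.021,0.002,0.289,0,0,0,1],
  ],
)

```text
clock: 19.6
position: [0.5761, -0.2082, 0.011]
tool_rot: [-3.141, 0.001, 3.141]
force: [0.8, -1.1, -1.8]
grip_width: 0.0566
finger_force: 77.2
```

Call:
play_rows(
  deltas=[
    [0,0,0,0,0,0,0.1],
    [0,0,0,0,0,0,0.1],
    [0,0,0,0,0,0,0.1],
    [0,0,-0.05,0,0,0,0.1],
    [0,0,-0.14,0,0,0,0],
    [0,0,-0.24,0,0,0,0],
    [0,0,-0.3,0,0,0,0],
    [0.03,0.07,-0.3,0,0,0,0],
    [0.07,0.15,-0.3,0,0,0,0],
    [0.11,0.24,-0.3,0,0,0,0],
  ],
)

```text
clock: 20.6
position: [0.5199, -0.0871, 0.1601]
tool_rot: [-3.141, 0.001, 3.14]
force: [1.0, 0.2, -0.1]
grip_width: 0.0853
finger_force: 0.0
```

Call:
play_rows(
  deltas=[
    [0.04,0.09,0,0,0,0,0],
    [0.08,0.18,0,0,0,0,0],
    [0.12,0.27,0,0,0,0,0],
    [0.16,0.36,0,0,0,0,0],
    [0.19,0.43,0,0,0,0,0],
    [0.211,0.478,0,0,0,0,0],
    [0.211,0.478,0,0,0,0,0],
    [0.211,0.478,0,0,0,0,0],
    [0.211,0.478,0,0,0,0,0],
  ],
)

```text
clock: 21.5
position: [0.4158, 0.1505, 0.1599]
tool_rot: [-3.141, 0.0, 3.14]
force: [1.1, -0.6, -0.2]
grip_width: 0.0855
finger_force: 0.0
```

Run:
```python
from h import *
o=observe();c=get_calibration("wrist");im=grab_frame("wrist")[:,:,::-1]
cv2.imwrite("pics/w7.png",im);np.save("c7.npy",c,allow_pickle=True)
print(o["position"],o["tool_rot"],o["clock"],wpix(c,[.416,.1515,.042]),wray(np.load("c4.npy",allow_pickle=True).item(),484,221,.042))
```

```text
[0.41577241 0.15048297 0.15989584] [-3.14134240e+00  2.68323519e-04  3.14001722e+00] 21.5 (np.float64(311.2125629784967), np.float64(234.74714216367644)) [0.41933023 0.15029168 0.042     ]
```

View pics/w7.png

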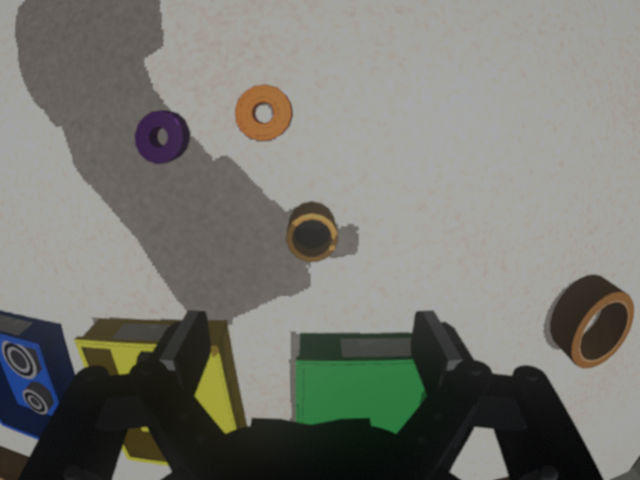

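The brass sleeve's rim is at (313,236), 2 px from the prediction. Both bearings lie flat in the blue bin.

Call:
play_rows(
  deltas=[
    [-0.002,0.004,0.08,0,0,0,0],
    [-0.002,0.004,0.16,0,0,0,0],
    [-0.002,0.004,0.23,0,0,0,0],
    [-0.002,0.004,0.28,0,0,0,0],
    [-0.002,0.004,0.302,0,0,0,0],
    [-0.002,0.004,0.304,0,0,0,0],
    [-0.002,0.004,0.304,0,0,0,1],
    [-0.002,0.004,0.304,0,0,0,1],
    [-0.002,0.004,0.304,0,0,0,1],
    [-0.002,0.004,0.304,0,0,0,1],
  ],
  newtons=50,
)

```text
clock: 22.55
position: [0.4169, 0.1535, 0.0088]
tool_rot: [3.141, 0.001, 3.141]
force: [-2.8, -1.9, 17.4]
grip_width: 0.037
finger_force: 47.9
```

Call:
play_rows(
  deltas=[
    [0,0,0,0,0,0,1],
    [0,0,0,0,0,0,1],
    [0,0,0,0,0,0,1],
  ],
)

```text
clock: 22.85
position: [0.4169, 0.1535, 0.0088]
tool_rot: [3.141, 0.002, 3.141]
force: [-2.3, -0.6, 18.1]
grip_width: 0.0366
finger_force: 48.0
```

Call:
play_rows(
  deltas=[
    [0,0,-0.06,0,0,0,1],
    [0,0,-0.14,0,0,0,1],
    [0,0,-0.22,0,0,0,1],
    [0,0,-0.3,0,0,0,1],
    [-0.06,0.02,-0.3,0,0,0,1],
    [-0.14,0.04,-0.3,0,0,0,1],
    [-0.22,0.065,-0.3,0,0,0,1],
    [-0.3,0.09,-0.3,0,0,0,1],
    [-0.36,0.11,-0.3,0,0,0,1],
    [-0.392,0.115,-0.3,0,0,0,1],
  ],
)

```text
clock: 23.85
position: [0.6142, 0.2117, 0.1579]
tool_rot: [3.141, 0.001, -3.142]
force: [-1.6, 0.1, -0.9]
grip_width: 0.0367
finger_force: 51.4
```

Call:
play_rows(
  deltas=[
    [0,0,0,0,0,0,1],
    [0,0,0,0,0,0,1],
    [0,0,0.08,0,0,0,1],
    [0,0,0.16,0,0,0,1],
    [0,0,0.22,0,0,0,1],
    [0,0,0.26,0,0,0,1],
    [0,0,0.28,0,0,0,1],
    [0,0,0.288,0,0,0,1],
    [0,0,0.29,0,0,0,1],
    [0,0,0.29,0,0,0,1],
  ],
)

```text
clock: 24.85
position: [0.6128, 0.211, 0.0139]
tool_rot: [3.141, 0.001, 3.141]
force: [-0.7, 0.8, -1.6]
grip_width: 0.0369
finger_force: 51.4
```

Call:
play_rows(
  deltas=[
    [0,0,0,0,0,0,1],
    [0,0,0,0,0,0,0.2],
    [0,0,0,0,0,0,0.2],
    [0,0,0,0,0,0,0.2],
    [0,0,-0.03,0,0,0,0.2],
    [0,0,-0.1,0,0,0,0.2],
    [0,0,-0.18,0,0,0,0.1],
    [0,0,-0.26,0,0,0,0],
    [0,0,-0.34,0,0,0,0],
    [0,0,-0.38,0,0,0,0],
  ],
)

```text
clock: 25.85
position: [0.6134, 0.211, 0.2078]
tool_rot: [3.14, 0.004, 3.141]
force: [-0.1, -1.0, -0.4]
grip_width: 0.0853
finger_force: 0.0
```

Call:
play_rows(
  deltas=[
    [0.08,0,0,0,0,0,0],
    [0.17,0,0,0,0,0,0],
    [0.26,0,0,0,0,0,0],
    [0.34,0,0,0,0,0,0],
    [0.34,0,0,0,0,0,0],
    [0.34,0,0,0,0,0,0],
  ],
)

```text
clock: 26.45
position: [0.4424, 0.2112, 0.2042]
tool_rot: [3.141, 0.002, -3.141]
force: [-0.2, 0.1, -0.6]
grip_width: 0.0856
finger_force: 0.0
```

Run:
```python
from h import *
a=grab_frame("top")[120:320,90:590,::-1];b=grab_frame("scene")[100:420,130:530,::-1]
cv2.imwrite("pics/e1.png",np.vstack([cv2.resize(a,(700,280)),cv2.resize(b,(700,310))[:, :]]))
o=observe();print(o["position"],o["clock"])
```

```text
[0.44334065 0.21091804 0.20347297] 26.55
```

View pics/e1.png

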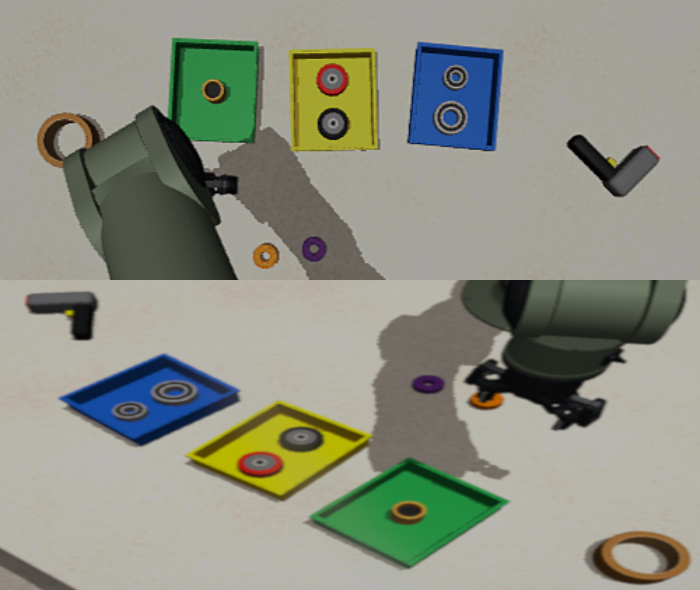

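The coupling stands upright in the green bin at (213,90). The wheels lie flat in yellow at (332,78) and (333,123), and the bearings lie flat in blue at (455,77) and (450,117). The tape roll and scanner have not moved, and the arm is clear of everything.

```bash
python3 -c "
from workcell import *
print(job_done())"
```

```text
the job is handed in; nothing more can be done
None
```

I handed the job in at about 27 s on the robot's clock: both bearings are in the blue bin, both wheels in the yellow bin and the coupling is upright in the green bin, with the tape roll and scanner not moved in the final pictures; no verdict came back.

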